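# Ready the brew scale: on, zero, timer

### The job

Get the scale with the white cup on it ready for brewing: with the fingertips, press its round on/off key, then its long zero key, then its square timer key, each lightly but well down, letting it spring back before the next. Leave its small round units key alone, do not touch the cup or the other scale, and neither shift nor lift anything; finish clear of everything.

Things in the scene. Friction and masses are not known exactly. Their poses are not given: they have to be found in the camera images.
- brew_scale: The scale to use, with the white cup on it: black, loose on rubber feet, 1 kg, 240 mm deep (x), 200 wide (y), 48 high. Origin: centre of its underside; x points to the back, away from the robot, y to the left. At the back a steel platform (x -35 to 117 mm); in front a level panel 34 mm up with a display and, nearest the robot, four grey keys: zero, units, timer, on/off from left. Yaw varies 0.25 rad.
- key_on_top (a point): Centre of the top of the on/off key: round, 22 mm across, at the right-hand end (-y) of the row. The four keys are 46 mm apart, 97 mm ahead (-x) of the scale's centre, at y 69, 23, -23, -69 mm of the scale; their tops at rest stand 8 mm above the panel, 42 mm above the table. Moves with the key.
- key_zero_top (a point): Centre of the top of the zero key: long, 36 mm across the scale by 20 mm, at the left-hand end of the row (69 mm left of the scale's centre line).
- key_timer_top (a point): Centre of the top of the timer key: square, 22 mm, third from the left (23 mm right of the centre line).
- key_units_top (a point): Centre of the top of the units key, not wanted: small, round, 12 mm across, second from the left (23 mm left of the centre line).
- key_on (a joint): On/off key. Its joint is the distance pushed in, m: 0 at rest to 0.006 at the stop, straight down into the scale; it springs back by itself. Spring force 1 N at the start, 4 N half-way (3 mm; a press counts from there, kept for 0.05 s), 7 N at the soft stop; pushing on against the stop is not light (25 N is too much).
- key_zero (a joint): Zero key. Its joint is the distance pushed in, m: 0 at rest to 0.006 at the stop, straight down into the scale; it springs back by itself. Spring force 1 N at the start, 4 N half-way (3 mm; a press counts from there, kept for 0.05 s), 7 N at the soft stop; pushing on against the stop is not light (25 N is too much).
- key_timer (a joint): Timer key. Its joint is the distance pushed in, m: 0 at rest to 0.006 at the stop, straight down into the scale; it springs back by itself. Spring force 1 N at the start, 4 N half-way (3 mm; a press counts from there, kept for 0.05 s), 7 N at the soft stop; pushing on against the stop is not light (25 N is too much).
- key_units (a joint): Units key (leave alone). Its joint is the distance pushed in, m: 0 at rest to 0.006 at the stop, straight down into the scale; it springs back by itself. Spring force 1 N at the start, 4 N half-way (3 mm; a press counts from there, kept for 0.05 s), 7 N at the soft stop; pushing on against the stop is not light (25 N is too much).
- spare_scale: A second scale, the same in every way but with a bean jar on it; not to be touched. Either scale may be the left or the right one. Origin and axes as for the first.
- cup: White ceramic mug with a handle, 86 mm across, 62 mm high, loose on the platform of brew_scale (its top is 110 mm above the table). Origin: centre of its underside.
- milk_jug: Steel milk jug with a handle, 75 mm across, 90 mm high, on the table at one side. Origin: centre of its underside.
- dosing_cup: Small open aluminium cup, 58 mm across, 52 mm high, on the table just in front of brew_scale (about 80 to 95 mm nearer the robot than the row of keys). Origin: centre of its underside.
- tamper: Steel and wood coffee tamper, 58 mm across, 82 mm high, on the table in front of the spare scale. Origin: centre of its underside.
- dripper: White ceramic cone dripper, 112 mm across, 78 mm high, on the table at one side. Origin: centre of its underside.
- cup_saucer: White cup fixed on its saucer, 146 mm across, 65 mm high, on the table at one side. Origin: centre of its underside.
- bean_jar: Amber jar with a wooden lid, 84 mm across, 110 mm high, loose on the spare scale (its top is 158 mm above the table). Origin: centre of its underside.
- spoon: Steel spoon, 130 mm long, lying on the table ahead of the robot, between it and the scales. Origin: centre of its underside.
Things that resemble listed ones, but are neither listed nor needed, are in the scene too. Leave any green or red look-alike of the cup alone.

How it is judged (in metres and radians):
On the way, in this order (a step that is already met when the one before it is completed fails the run):
1. on/off key pressed in at least half-way (3 mm), the other keys up (value of joint key_on above 0.003 m and value of joint each of key_zero, key_units, key_timer below 0.001 m), for 0.05 s.
2. on/off key let up, then the zero key pressed in at least half-way (3 mm), the others up (value of joint key_zero above 0.003 m and value of joint each of key_on, key_units, key_timer below 0.001 m), for 0.05 s.
3. zero key let up, then the timer key pressed in at least half-way (3 mm), the others up (value of joint key_timer above 0.003 m and value of joint each of key_on, key_zero, key_units below 0.001 m), for 0.05 s.
At the end, for the whole second after the job is handed in: All four keys are up again (within 1 mm); the scale is within 15 mm of where it stood, level on its feet, with the cup upright on it within 20 mm of where it stood, both at rest; the spare scale is within 15 mm and every other thing within 30 mm of its start (value of joint each of key_on, key_zero, key_units, key_timer below 0.001 m and linear speed of each of brew_scale, cup below 0.02 m/s and distance of each of milk_jug, dosing_cup, tamper, dripper, cup_saucer, bean_jar, spoon from where it was at the start of the episode below 0.03 m and distance of each of spare_scale, brew_scale from where it was at the start of the episode below 0.015 m and distance of cup from where it was at the start of the episode below 0.02 m and angle between cup's own z axis and vertical below 0.15 rad and angle between brew_scale's own z axis and vertical below 0.05 rad); the robot touches nothing.
It fails at once if the units key is pressed (more than 1.5 mm) (value of joint key_units above 0.0015 m).
It fails at once if the scale is pressed hard: more than 25 N (contact force between any of the fingers, the arm and brew_scale above 25 N).
It fails at once if the robot touches the cup or the spare scale (contact force between any of the fingers, the arm and cup above 0.5 N or contact force between any of the fingers, the arm and spare_scale above 0.5 N).
It fails at once if the scale is shifted more than 15 mm, tipped or lifted 6 mm, or its cup shifted more than 20 mm or tipped (distance of brew_scale from where it was at the start of the episode above 0.015 m or angle between brew_scale's own z axis and vertical above 0.05 rad or height (world z) of brew_scale above 0.006 m or distance of cup from where it was at the start of the episode above 0.02 m or angle between cup's own z axis and vertical above 0.15 rad).
It fails at once if another thing on the bench is moved: more than 30 mm, the spare scale 15 mm (distance of any of milk_jug, dosing_cup, tamper, dripper, cup_saucer, bean_jar, spoon from where it was at the start of the episode above 0.03 m or distance of spare_scale from where it was at the start of the episode above 0.015 m).
It also fails if it takes over 56 s, if anything falls off the work surface, if the arm or the gripper's body presses on something with over 40 N, if the wrist force passes 120 N, or if a joint passes its speed limit or range.

### The arm

A 6-joint arm with a two-finger parallel gripper is mounted at the origin on the work surface. World frame = base frame: x ahead of the robot, y to its left, z up, the work surface at z = 0. Lengths are in mm, angles in rad, forces in N, time in s.
With the tool pointing down it reaches from about 275 to 1000 mm from the base axis. Payload 8.4 kg.
Tool frame: the origin (TCP) lies at the very end of the fingers, on their centre line; the grasp point (between the pads) lies 19 mm behind it; z points along the fingers, x is the direction in which the jaws open and shut, and the axes are right-handed (so a half turn about z gives the same grasp; the last joint's range is limited). The gripper opens to 85 mm and grips with 20 to 120 N. Pads are 22 mm wide; open, the fingers measure 114 mm over their backs; the gripper's body (76 mm by 85 mm) begins 54 mm behind the grasp point. The pads swing forward as they close: fully open they stand 13 mm farther back than shut.
Start: joints at [1.173, 0.353, 1.633, -0, 1.155, -0.002], TCP at [240.965, 576.683, 231.281] pointing down, gripper open.
Joint ranges: [-2.63, 2.63], [-0.92, 2.1], [0.06, 2.66], [-1.3, 4.44], [0, 2.69], [-3.02, 3.02]. Speed limits (rad/s): [2.22, 2.22, 2.79, 3.14, 3.14, 3.14].

### API

Orientations are given as [roll, pitch, yaw] about the fixed x, y, z axes, in that order (R = Rz(yaw) Ry(pitch) Rx(roll)).
In Python, from rig import r gives the robot as it stands. The module is installed in compiled form; this text tells all that it offers.
- The arm moves only by the tool apply_moves, never from a script. Its argument "targets" is a list that holds one entry, the list of rows, each a list of 7 numbers: the gripper's target within -1 to 1 (fully open at 1, half-way at 0, shut at -1), then the shift along the tool's x, y, z in cm, then the turn, a rotation vector about the tool's x, y, z in degrees. A call has 1 to 8 rows; each row is the pose to reach, as a shift and turn from the pose measured when the call began, along the tool's axes at that moment; what a row does not reach only later rows make up. A row lasts 1/10 s, in which the tool goes at most 50 mm and 8.59 degrees, less where a joint would pass 70% of its speed; a pose out of reach is approached as far as the arm can. A call with a gripper value outside its range is refused whole. The fingers move at their own pace and stop on an object; "newtons" is the grip in N (left out, the last holds). Time passes only in rows, so rows that repeat a pose let the fingers close. It gives the time, the measured TCP pose, the force and the opening at its end, in the units of the state.
- r.sense(): the state, without advancing time (a new reading comes with each control period).
- r.grab_frame(name): name is "side" or "top"; returns a dict with "pixels" (420x560x3 uint8, red, green, blue), "fov_y" (degrees; the focal length in pixels is half the picture's height over the tangent of half this angle, whatever the lens; pixels are square), "cx", "cy" (the principal point, pixels), "R" (3x3) and "t" (3): a world point X has camera coordinates R X + t. Camera axes: x right, y down, z forward; pixel columns grow to the right and rows downward; lengths in mm; the calibration is good to about 2 mm. A picture is of the moment at which its call begins. There is no depth.
- r.sign_off(): hands the job in, once; it reports no verdict.
The state is a dict: "clock": time; "qpos": joint angles; "qvel": joint speeds; "joint_efforts": joint torques, N m; "eef_pos": TCP position; "tcp_rot": TCP orientation; "contact_force": force on the tool from outside, world axes, zero at the start; "wrist_torque": the same for the moment, N m; "opening": opening from 0.0 (shut) to 1.0 (fully open).
Only numpy, scipy, OpenCV 4.12 (cv2) and the standard library are available. Lean on these libraries where they do the work, as an engineer would, in place of code of your own. Each camera call takes 0.05 s, during which the arm holds its last target. There are 200 camera calls.

## Working session

There is one attempt and no reset: what is moved stays moved. The work goes in short steps, Python scripts to look and compute and a tool call to move; the robot and the scene stay as the last step left them, time stands still between calls to the robot, and variables do not carry over. Pictures are saved under pics/ and viewed, about 8 in all and at most 12, crops included, and the job is handed in when it is done.

Besides the shell and the picture viewer there is one more tool, called after ">>>" as name(argument=value, ...), one argument or row to a line, values as JSON. apply_moves: Moves the arm, as the interface text tells. Its arguments: {"type":"object","properties":{"targets":{"type":"array"},"newtons":{"type":"number"}},"required":["targets"]}

```bash
mkdir -p pics
python3 - <<'E'
from rig import r
import cv2,pickle,numpy as np
s=r.sense();print(s)
d={}
for n in("top","side"):
    f=r.grab_frame(n);d[n]=f
    cv2.imwrite(f"pics/{n}0.png",f["pixels"][:,:,::-1]);print(n,f["fov_y"],f["cx"],f["cy"],np.round(f["R"],3),f["t"])
pickle.dump(d,open("f0.pkl","wb"))
E
```

```text
{'clock': 0.0, 'qpos': array([ 1.17259796e+00,  3.53658161e-01,  1.63415905e+00, -2.06459705e-07,
        1.15522641e+00, -2.41139393e-03]), 'qvel': array([ 0.00095223, -0.00084245, -0.0004148 , -0.00091987,  0.00056615,
        0.0004368 ]), 'joint_efforts': array([ 2.06804078e-03, -6.05237246e+01, -3.42077780e+01,  4.07385814e-04,
        9.13798925e-03, -2.49774388e-05]), 'eef_pos': array([240.7714889 , 576.21907632, 230.54478323]), 'tcp_rot': array([-3.14158934e+00,  1.45096192e-03,  1.17500944e+00]), 'contact_force': array([ 0.37382356,  0.07289974, -0.26076228]), 'wrist_torque': array([ 0.03609564, -0.01024804, -0.03344125]), 'opening': 0.999192781383638}
top 54.190398337099495 291.3910974517197 210.43084803992556 [[-0.017 -1.     0.004]
 [-0.982  0.016 -0.187]
 [ 0.187 -0.008 -0.982]] [  14.02632416  547.38326732 1034.30694006]
side 52.05201137592869 279.7389112361729 205.78170759764868 [[ 0.873 -0.487 -0.007]
 [-0.304 -0.532 -0.79 ]
 [ 0.381  0.692 -0.613]] [-480.48674455  207.61852285 1169.64402703]
```

View pics/top0.png

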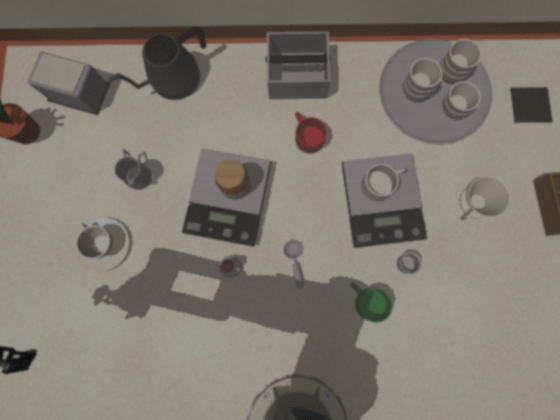

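View pics/side0.png

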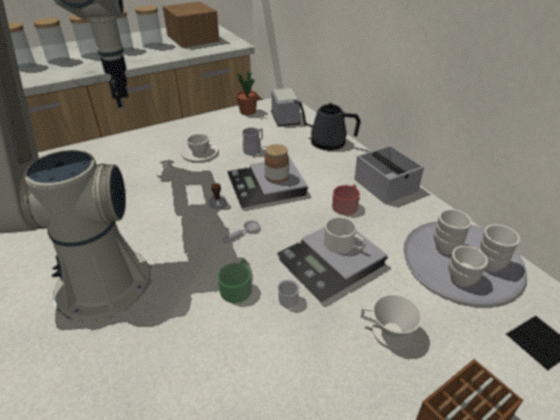

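The top view shows two scales: the left one at (228,197) carries the amber jar, so it is the spare. The right one at (387,200) carries the white cup, so it is the brew scale. Cup look-alikes are red (311,135), green (374,304), the dripper (487,197), the tray cups (425,76), (463,58) and (463,99), and the saucer cup (95,242). The dosing cup is at (409,262). Next I'll take a close crop with measurements.

```bash
cat > h.py <<'E'
import numpy as np,cv2,pickle
def K(f):
    h=f["pixels"].shape[0];fl=h/2/np.tan(np.radians(f["fov_y"]/2));return fl
def ray(f,u,v,z):
    d=np.array([(u-f["cx"])/K(f),(v-f["cy"])/K(f),1.]);R=np.array(f["R"]);o=-R.T@f["t"];d=R.T@d
    return o+d*(z-o[2])/d[2]
def proj(f,X):
    c=np.array(f["R"])@X+f["t"];return c[:2]/c[2]*K(f)+[f["cx"],f["cy"]]
E
python3 - <<'E'
from h import *
d=pickle.load(open("f0.pkl","rb"))
f=d["top"];p=f["pixels"][:,:,::-1]
m=(p.max(2)<75).astype(np.uint8)
n,l,s,c=cv2.connectedComponentsWithStats(m[140:260,330:440])
for i in range(1,n):
    if s[i,4]>40: print(s[i],c[i]+[330,140])
a=cv2.resize(p[145:275,335:435],None,fx=6,fy=6,interpolation=cv2.INTER_CUBIC)[:,:]
a=p[200:255,340:435];a=cv2.resize(a,None,fx=8,fy=8,interpolation=cv2.INTER_CUBIC)
b=d["side"]["pixels"][225:300,275:350,::-1];b=cv2.resize(b,None,fx=5,fy=5,interpolation=cv2.INTER_CUBIC)
a=cv2.convertScaleAbs(a,alpha=1.6)
cv2.imwrite("pics/crop1.png",a);cv2.imwrite("pics/crop2.png",b)
E
```

```text
[  20   69   76   38 1805] [387.69972299 227.09639889]
```

View pics/crop1.png

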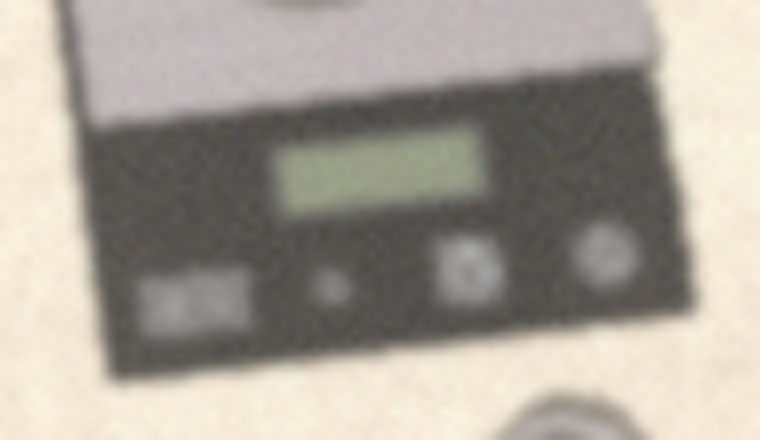

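View pics/crop2.png

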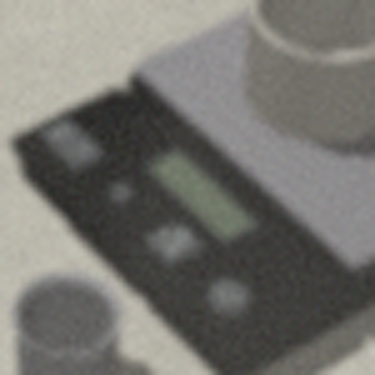

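Top crop: the keys from left are long zero at (195,300), small units at (332,288), square timer at (470,270) and round on/off at (606,255). In full-frame pixels these are (364.4,237.5), (381.5,236), (398.7,233.8) and (415.7,231.9). The dosing cup is in front, and the side crop shows the same order.

```bash
cat > m.py <<'E'
from h import *
def cents(f,seeds,lo,off,rad):
    g=cv2.cvtColor(f["pixels"],cv2.COLOR_RGB2GRAY).astype(float);out=[]
    for (u,v),rr in zip(seeds,rad):
        for _ in range(4):
            U,V=np.meshgrid(np.arange(round(u)-rr,round(u)+rr+1),np.arange(round(v)-rr+ (rr>6)*3,round(v)+rr+1-(rr>6)*3))
            w=np.clip(g[V,U]-lo,0,None);u,v=(w*U).sum()/w.sum(),(w*V).sum()/w.sum()
        out.append((u,v))
    return np.array(out)
E
python3 - <<'E'
from m import *
d=pickle.load(open("f0.pkl","rb"))
ft,fs=d["top"],d["side"]
# resize maps pixel: (X+.5)/8-.5
st=[((x+.5)/8-.5+340,(y+.5)/8-.5+200) for x,y in [(195,300),(332,288),(470,270),(606,255)]]
ss=[((x+.5)/5-.5+275,(y+.5)/5-.5+225) for x,y in [(73,144),(121,192),(174,242),(229,295)]]
g=cv2.cvtColor(ft["pixels"],cv2.COLOR_RGB2GRAY);print("dark",np.percentile(g[225:228,365:410],[10,50,90]))
ct=cents(ft,st,60,0,[8,3,5,5]);cs=cents(fs,ss,70,0,[5,3,5,5])
print(np.round(ct,1).tolist(),np.round(st,1).tolist());print(np.round(cs,1).tolist(),np.round(ss,1).tolist())
L=np.array([[-97,y] for y in(69,23,-23,-69)],float)
for nm,f,c in(("top",ft,ct),("tseed",ft,st),("side",fs,cs),("sseed",fs,ss)):
    P=np.array([ray(f,u,v,41.) for u,v in c]);print(nm,np.round(P,1).tolist(),np.linalg.norm(np.diff(P,axis=0),axis=1).round(1))
    A=L-L.mean(0);B=P[:,:2]-P[:,:2].mean(0);z=(B[:,0]+1j*B[:,1])@np.conj(A[:,0]+1j*A[:,1]);y=np.angle(z)
    R=np.array([[np.cos(y),-np.sin(y)],[np.sin(y),np.cos(y)]]);o=P[:,:2].mean(0)-R@L.mean(0)
    print("  yaw",y.round(3),"org",o.round(1),"keys",(L@R.T+o).round(1).tolist())
for a,b in zip(ct,cs):   # triangulate
    Ms=[];
    for f,(u,v) in((ft,a),(fs,b)):
        R=np.array(f["R"]);k=K(f);Pm=np.c_[R,f["t"]]
        Ms+=[(u-f["cx"])/k*Pm[2]-Pm[0],(v-f["cy"])/k*Pm[2]-Pm[1]]
    M=np.array(Ms);print("tri",np.linalg.lstsq(M[:,:3],-M[:,3],rcond=None)[0].round(1))
for n,u,v,z in(("dose",409,262,52),("spoonhead",293,248,5),("green",374,300,70),("corner FL",354,246.5,34),("corner FR",426.3,238.5,34)):print(n,ray(ft,u,v,z).round())
E
```

```text
dark [50.  53.  76.6]
[[363.7, 237.4], [381.0, 235.5], [398.2, 233.2], [415.3, 231.4]] [[363.9, 237.1], [381.1, 235.6], [398.3, 233.3], [415.3, 231.4]]
[[285.3, 248.1], [298.8, 263.1], [309.3, 273.0], [320.2, 283.9]] [[289.2, 253.4], [298.8, 263.0], [309.4, 273.0], [320.4, 283.6]]
top [[473.8, -185.1, 41.0], [478.2, -231.2, 41.0], [483.5, -276.9, 41.0], [487.6, -322.7, 41.0]] [46.2 46.1 46. ]
  yaw 0.101 org [ 577.3 -244.2] keys [[473.8, -185.3], [478.5, -231.1], [483.1, -276.9], [487.7, -322.6]]
tseed [[474.8, -185.7, 41.0], [478.0, -231.2, 41.0], [483.2, -277.3, 41.0], [487.5, -322.7, 41.0]] [45.6 46.3 45.6]
  yaw 0.094 org [ 577.4 -245.1] keys [[474.4, -185.5], [478.7, -231.3], [483.0, -277.1], [487.4, -322.9]]
side [[475.8, -166.1, 41.0], [478.3, -235.2, 41.0], [483.8, -280.0, 41.0], [487.7, -325.9, 41.0]] [69.2 45.1 46.1]
  yaw 0.079 org [ 578.1 -244.2] keys [[475.9, -183.0], [479.6, -228.9], [483.2, -274.7], [486.8, -320.6]]
sseed [[474.7, -190.0, 41.0], [478.6, -234.9, 41.0], [483.9, -280.2, 41.0], [488.7, -325.4, 41.0]] [45.1 45.6 45.5]
  yaw 0.104 org [ 577.9 -247.5] keys [[474.3, -189.0], [479.1, -234.7], [483.9, -280.5], [488.7, -326.2]]
tri [ 469.7 -181.3   57.1]
tri [ 479.3 -232.2   37.6]
tri [ 484.4 -277.9   38.5]
tri [ 488.5 -323.8   38.3]
dose [ 407. -297.   52.]
spoonhead [453.   2.   5.]
green [ 313. -198.   70.]
corner FL [ 451. -159.   34.]
corner FR [ 469. -353.   34.]
```

```bash
cat >> h.py <<'E'
from scipy.spatial.transform import Rotation as Ro
def shift(target,yaw):
    from rig import r
    s=r.sense();R=Ro.from_euler('xyz',s["tcp_rot"]);T=Ro.from_euler('xyz',[np.pi,0,yaw])
    return s["eef_pos"].round(1),s["tcp_rot"].round(4),(R.inv().apply(np.array(target)-s["eef_pos"])/10).round(2),np.degrees((R.inv()*T).as_rotvec()).round(2)
E
python3 - <<'E'
from h import *
d=pickle.load(open("f0.pkl","rb"));f=d["top"]
for u,v in((382,181),(382,197),(364,181),(400,181),(405,171)):print(ray(f,u,v,110).round())
for yw in(.1,.1+np.pi/2):print(shift([488,-324,150],yw))
E
```

```text
[ 609. -226.  110.]
[ 567. -224.  110.]
[ 609. -180.  110.]
[ 608. -272.  110.]
[ 634. -286.  110.]
(array([240.8, 576.3, 230.6]), array([3.1416e+00, 1.3000e-03, 1.1750e+00]), array([-73.53,  57.52,   8.16]), array([4.000e-02, 7.000e-02, 6.159e+01]))
(array([240.8, 576.3, 230.6]), array([3.1416e+00, 1.3000e-03, 1.1750e+00]), array([-73.53,  57.52,   8.16]), array([-2.000e-02,  7.000e-02, -2.841e+01]))
```

>>> apply_moves(
  targets=[
    [[-1,-3,2.35,0,0,0,2.5],[-1,-6,4.7,0,0,0,5],[-1,-9,7.05,0,0,0,7.5],[-1,-12,9.4,0,0,0,10],[-1,-15,11.75,0,0,0,12.5],[-1,-18,14.1,0,0,0,15],[-1,-21,16.45,0,0,0,17.5],[-1,-24,18.8,0,0,0,20]],
  ],
  newtons=30,
)

```text
clock: 0.9
eef_pos: [321.7, 280.8, 230.8]
tcp_rot: [3.141, 0.001, 0.824]
contact_force: [1.1, -0.4, -0.2]
opening: 0.0
```

```bash
python3 -c "
from h import *;print(shift([488,-324,230],.1))"
```

```text
(array([321.7, 280.8, 230.8]), array([3.1411e+00, 1.4000e-03, 8.2450e-01]), array([-33.11,  53.27,   0.15]), array([ 0.06,  0.07, 41.51]))
```

>>> apply_moves(
  targets=[
    [[-1,-2.2,3.55,0,0,0,2.8],[-1,-4.4,7.1,0,0,0,5.6],[-1,-6.6,10.65,0,0,0,8.4],[-1,-8.8,14.2,0,0,0,11.2],[-1,-11,17.75,0,0,0,14],[-1,-13.2,21.3,0,0,0,16.8],[-1,-15.4,24.85,0,0,0,19.6],[-1,-17.6,28.3,0,0,0,22.4]],
  ],
)

```text
clock: 1.7
eef_pos: [410.0, -42.4, 231.2]
tcp_rot: [3.141, 0.001, 0.431]
contact_force: [-0.1, 0.5, 0.4]
opening: -0.003
```

```bash
python3 -c "
from h import *;print(shift([488,-324,200],.1))"
```

```text
(array([410. , -42.4, 231.2]), array([3.1406e+00, 9.0000e-04, 4.3130e-01]), array([-4.68, 28.84,  3.15]), array([ 0.07,  0.04, 18.98]))
```

>>> apply_moves(
  targets=[
    [[-1,-0.7,4.2,0.4,0,0,2.8],[-1,-1.4,8.4,0.9,0,0,5.6],[-1,-2.0,12.5,1.4,0,0,8.3],[-1,-2.7,16.7,1.8,0,0,11],[-1,-3.4,20.9,2.3,0,0,13.8],[-1,-4.1,25,2.7,0,0,16.5],[-1,-4.7,28.8,3.1,0,0,19],[-1,-4.7,28.8,3.1,0,0,19]],
  ],
)

```text
clock: 2.5
eef_pos: [488.4, -327.7, 199.6]
tcp_rot: [3.139, 0.0, 0.096]
contact_force: [-0.2, -0.0, 0.0]
opening: 0.002
```

```bash
python3 -c "
from h import *;print(shift([488,-324,70],.1))"
```

```text
(array([ 488.4, -327.7,  199.6]), array([3.1391e+00, 5.0000e-04, 9.5700e-02]), array([ 1.000e-02, -4.000e-01,  1.295e+01]), array([ 0.14,  0.03, -0.25]))
```

>>> apply_moves(
  targets=[
    [[-1,0,-0.3,2.5,0,0,0],[-1,0,-0.3,5,0,0,0],[-1,0,-0.3,7.5,0,0,0],[-1,0,-0.3,10,0,0,0],[-1,0,-0.3,12,0,0,0],[-1,0,-0.3,13.5,0,0,0],[-1,0,-0.3,14,0,0,0],[-1,0,-0.3,14,0,0,0]],
  ],
)

```text
clock: 3.3
eef_pos: [487.8, -324.7, 59.2]
tcp_rot: [3.14, 0.001, 0.096]
contact_force: [0.4, -0.5, -0.1]
opening: -0.001
```

Run:
```python
from h import *
from rig import r
o=[]
for n,(y0,y1,x0,x1) in(("top",(190,270,350,450)),("side",(210,310,270,370))):
    f=r.grab_frame(n);o.append(cv2.resize(cv2.convertScaleAbs(f["pixels"][y0:y1,x0:x1,::-1],alpha=1.4),(400,400*(y1-y0)//(x1-x0)),interpolation=cv2.INTER_CUBIC))
    s=r.sense();p=proj(f,s["eef_pos"]);print(n,p.round(1),((p-[x0,y0])*400/(x1-x0)).round())
h=max(a.shape[0] for a in o)
cv2.imwrite("pics/c3.png",np.hstack([cv2.copyMakeBorder(a,0,h-a.shape[0],0,0,0) for a in o]))
print(shift([488,-324,48],.1),s["contact_force"])
```

```text
top [418.4 230.1] [273. 161.]
side [320.7 278.4] [203. 274.]
(array([ 488.6, -325.3,   60.3]), array([ 3.1384e+00, -4.0000e-04,  9.5800e-02]), array([-0.04, -0.14,  1.23]), array([ 0.18, -0.02, -0.24])) [-0.19156694 -0.22511985  1.04589818]
```

View pics/c3.png

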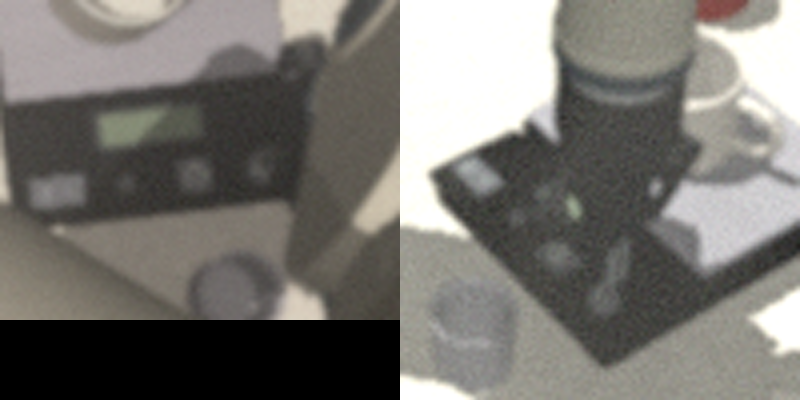

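The side view shows the closed fingertips right above the round on/off key at (605,295), clear of the cup. The top view agrees, with the predicted tip at (273,161) next to the key at (263,165).

>>> apply_moves(
  targets=[
    [[-1,0,-0.1,0.5,0,0,0],[-1,0,-0.1,1.0,0,0,0],[-1,0,-0.1,1.5,0,0,0],[-1,0,-0.1,1.7,0,0,0],[-1,0,-0.1,1.8,0,0,0],[-1,0,-0.1,1.9,0,0,0],[-1,0,-0.1,1.9,0,0,0],[-1,0,-0.1,1.9,0,0,0]],
  ],
)

```text
clock: 4.2
eef_pos: [488.5, -324.3, 41.5]
tcp_rot: [3.138, -0.0, 0.096]
contact_force: [-0.6, 0.5, 2.0]
opening: 0.002
```

>>> apply_moves(
  targets=[
    [[-1,0,0,0.1,0,0,0],[-1,0,0,0.2,0,0,0],[-1,0,0,0.3,0,0,0],[-1,0,0,0.3,0,0,0],[-1,0,0,0.3,0,0,0]],
  ],
)

```text
clock: 4.7
eef_pos: [488.5, -324.4, 38.6]
tcp_rot: [3.138, -0.001, 0.096]
contact_force: [-0.5, 0.2, 4.6]
opening: -0.001
```

>>> apply_moves(
  targets=[
    [[-1,0,0,0.1,0,0,0],[-1,0,0,0.15,0,0,0],[-1,0,0,0.15,0,0,0],[-1,0,0,0.15,0,0,0]],
  ],
)

```text
clock: 5.1
eef_pos: [488.5, -324.4, 37.1]
tcp_rot: [3.138, -0.001, 0.096]
contact_force: [-1.1, 1.0, 6.2]
opening: -0.002
```

```bash
python3 -c "
from h import *;from rig import r
print(r.sense()['contact_force']);print(shift([474.5,-187,85],.1))"
```

```text
[-1.08532485  1.03155792  6.20273519]
(array([ 488.5, -324.4,   37.1]), array([ 3.1384e+00, -5.0000e-04,  9.5800e-02]), array([ -0.08, -13.8 ,  -4.83]), array([ 0.18, -0.03, -0.24]))
```

The on/off key is about 5 mm down at 6 N. Next I'll lift straight up to let it spring back, then cross to the zero key.

>>> apply_moves(
  targets=[
    [[-1,0,0,-1.5,0,0,0],[-1,0,0,-3.5,0,0,0],[-1,0,0,-4.8,0,0,0],[-1,0,-4,-4.8,0,0,0],[-1,0,-8,-4.8,0,0,0],[-1,-0.1,-12,-4.8,0,0,0],[-1,-0.1,-13.8,-4.8,0,0,0],[-1,-0.1,-13.8,-4.8,0,0,0]],
  ],
)

```text
clock: 5.9
eef_pos: [473.8, -185.0, 85.2]
tcp_rot: [3.139, -0.0, 0.098]
contact_force: [-0.7, -0.8, 1.1]
opening: -0.002
```

>>> apply_moves(
  targets=[
    [[-1,0,0,0,0,0,0],[-1,0,0,0,0,0,0]],
  ],
)

```text
clock: 6.1
eef_pos: [474.3, -185.7, 85.6]
tcp_rot: [3.138, -0.001, 0.098]
contact_force: [-0.4, -0.1, -0.1]
opening: 0.001
```

Run:
```python
from h import *
from rig import r
o=[]
for n,(y0,y1,x0,x1) in(("top",(190,270,340,440)),("side",(200,300,260,360))):
    f=r.grab_frame(n);o.append(cv2.resize(cv2.convertScaleAbs(f["pixels"][y0:y1,x0:x1,::-1],alpha=1.4),(400,400*(y1-y0)//(x1-x0)),interpolation=cv2.INTER_CUBIC))
    s=r.sense();p=proj(f,s["eef_pos"]);print(n,p.round(1),((p-[x0,y0])*400/(x1-x0)).round())
h=max(a.shape[0] for a in o)
cv2.imwrite("pics/c4.png",np.hstack([cv2.copyMakeBorder(a,0,h-a.shape[0],0,0,0) for a in o]))
print(shift([474.5,-187,42],.1),s["contact_force"])
```

```text
top [367.1 235.1] [109. 180.]
side [288.4 240.8] [114. 163.]
(array([ 474.2, -185.9,   85.4]), array([ 3.1384e+00, -8.0000e-04,  9.7200e-02]), array([0.02, 0.1 , 4.34]), array([ 0.18, -0.05, -0.16])) [ 0.63287317 -0.40831198 -0.3354664 ]
```

View pics/c4.png

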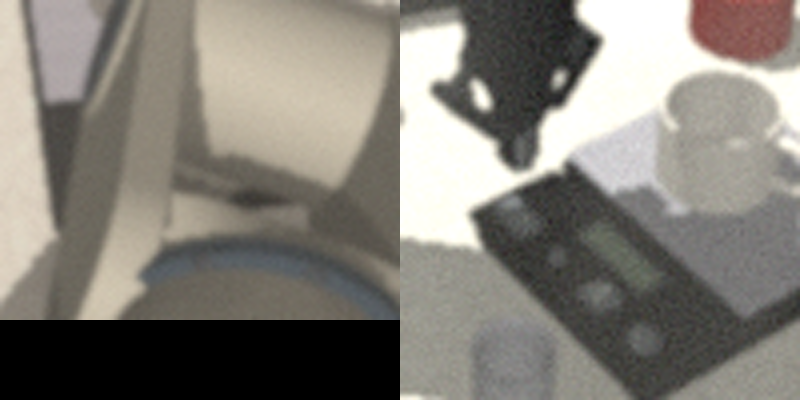

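The side view shows the fingertip at (517,165), where it was predicted (514,163), above the zero key at (517,213). The on/off key is up again at (645,340), and the cup and scale are in place. Now I'll lower onto the zero key.

>>> apply_moves(
  targets=[
    [[-1,0,0.1,1.5,0,0,0],[-1,0,0.1,3,0,0,0],[-1,0,0.1,3.8,0,0,0],[-1,0,0.1,4.1,0,0,0],[-1,0,0.1,4.2,0,0,0],[-1,0,0.1,4.3,0,0,0],[-1,0,0.1,4.4,0,0,0],[-1,0,0.1,4.4,0,0,0]],
  ],
)

```text
clock: 7.0
eef_pos: [474.7, -187.2, 41.7]
tcp_rot: [3.138, -0.001, 0.097]
contact_force: [0.3, -0.4, 1.5]
opening: -0.002
```

>>> apply_moves(
  targets=[
    [[-1,0,0,0.1,0,0,0],[-1,0,0,0.2,0,0,0],[-1,0,0,0.3,0,0,0],[-1,0,0,0.3,0,0,0],[-1,0,0,0.3,0,0,0]],
  ],
)

```text
clock: 7.5
eef_pos: [474.8, -187.2, 38.8]
tcp_rot: [3.138, -0.002, 0.097]
contact_force: [-0.9, 0.2, 4.1]
opening: 0.005
```

>>> apply_moves(
  targets=[
    [[-1,0,0,0.1,0,0,0],[-1,0,0,0.17,0,0,0],[-1,0,0,0.17,0,0,0],[-1,0,0,0.17,0,0,0]],
  ],
)

```text
clock: 7.9
eef_pos: [474.7, -187.2, 37.2]
tcp_rot: [3.138, -0.002, 0.097]
contact_force: [-1.1, 0.0, 6.2]
opening: 0.001
```

```bash
python3 -c "
from h import *;print(shift([483.5,-278.5,85],.1))"
```

```text
(array([ 474.7, -187.2,   37.2]), array([ 3.1379e+00, -1.6000e-03,  9.7400e-02]), array([-0.01,  9.19, -4.75]), array([ 0.21, -0.09, -0.15]))
```

The zero key is also about 5 mm down at 6.2 N. Next is the timer key.

>>> apply_moves(
  targets=[
    [[-1,0,0,-1.5,0,0,0],[-1,0,0,-3.5,0,0,0],[-1,0,0,-4.8,0,0,0],[-1,0,3,-4.8,0,0,0],[-1,0,6.5,-4.8,0,0,0],[-1,0,9.2,-4.8,0,0,0],[-1,0,9.2,-4.8,0,0,0],[-1,0,9.2,-4.8,0,0,0]],
  ],
)

```text
clock: 8.7
eef_pos: [483.2, -278.7, 85.2]
tcp_rot: [3.138, -0.001, 0.096]
contact_force: [-0.4, 0.8, -0.9]
opening: -0.001
```

>>> apply_moves(
  targets=[
    [[-1,0,0,0,0,0,0],[-1,0,0,0,0,0,0]],
  ],
)

```text
clock: 8.9
eef_pos: [482.9, -277.7, 85.0]
tcp_rot: [3.139, -0.001, 0.097]
contact_force: [-0.1, 0.4, -0.0]
opening: -0.0
```

```bash
python3 -c "
from h import *;print(shift([483.5,-278.5,42],.1))"
```

```text
(array([ 482.9, -277.7,   85. ]), array([ 3.139e+00, -6.000e-04,  9.670e-02]), array([0.05, 0.08, 4.3 ]), array([ 0.15, -0.04, -0.19]))
```

>>> apply_moves(
  targets=[
    [[-1,0,0.1,1.5,0,0,0],[-1,0,0.1,3,0,0,0],[-1,0,0.1,3.8,0,0,0],[-1,0,0.1,4.1,0,0,0],[-1,0,0.1,4.2,0,0,0],[-1,0,0.1,4.3,0,0,0],[-1,0,0.1,4.4,0,0,0],[-1,0,0.1,4.4,0,0,0]],
  ],
)

```text
clock: 9.7
eef_pos: [483.2, -278.9, 41.3]
tcp_rot: [3.139, -0.001, 0.097]
contact_force: [0.3, 0.4, 1.7]
opening: 0.003
```

>>> apply_moves(
  targets=[
    [[-1,0,0,0.1,0,0,0],[-1,0,0,0.2,0,0,0],[-1,0,0,0.3,0,0,0],[-1,0,0,0.3,0,0,0],[-1,0,0,0.3,0,0,0]],
  ],
)

```text
clock: 10.2
eef_pos: [483.3, -278.9, 38.4]
tcp_rot: [3.139, -0.001, 0.097]
contact_force: [-0.7, 0.2, 4.9]
opening: 0.001
```

>>> apply_moves(
  targets=[
    [[-1,0,0,0.1,0,0,0],[-1,0,0,0.13,0,0,0],[-1,0,0,0.13,0,0,0],[-1,0,0,0.13,0,0,0]],
  ],
)

```text
clock: 10.6
eef_pos: [483.3, -279.0, 37.2]
tcp_rot: [3.139, -0.001, 0.097]
contact_force: [-1.5, 1.9, 5.2]
opening: -0.0
```

>>> apply_moves(
  targets=[
    [[-1,0,0,-1.5,0,0,0],[-1,0,0,-4,0,0,0],[-1,0,0,-7,0,0,0],[-1,0,0,-11,0,0,0],[-1,0,0,-15,0,0,0],[-1,0,0,-19,0,0,0],[-1,0,0,-21,0,0,0],[-1,0,0,-21,0,0,0]],
  ],
)

```text
clock: 11.4
eef_pos: [484.6, -279.3, 251.5]
tcp_rot: [3.135, -0.007, 0.097]
contact_force: [0.7, -0.6, 0.2]
opening: -0.002
```

>>> apply_moves(
  targets=[
    [[-1,-3,-3,0,0,0,0],[-1,-6,-6,0,0,0,0],[-1,-8,-9,0,0,0,0],[-1,-10,-12,0,0,0,0],[-1,-10,-15,0,0,0,0],[-1,-10,-18,0,0,0,0],[-1,-10,-18,0,0,0,0],[-1,-10,-18,0,0,0,0]],
  ],
)

```text
clock: 12.2
eef_pos: [367.4, -109.4, 249.2]
tcp_rot: [3.135, -0.006, 0.099]
contact_force: [0.2, -0.6, 0.7]
opening: 0.0
```

Run:
```python
from m import *
from rig import r
d=pickle.load(open("f0.pkl","rb"))
f=r.grab_frame("side");print(r.sense()["contact_force"],r.sense()["clock"])
c=[(298.8,263),(309.4,273),(320.4,283.6)]
print(np.round(cents(d["side"],c,70,0,[3,5,5]),1).tolist())
cv2.imwrite("pics/side9.png",f["pixels"][:,:,::-1])
```

```text
[ 1.1096535  -0.15148287 -0.27445649] 12.25
[[298.8, 263.1], [309.3, 273.0], [320.2, 283.9]]
```

View pics/side9.png

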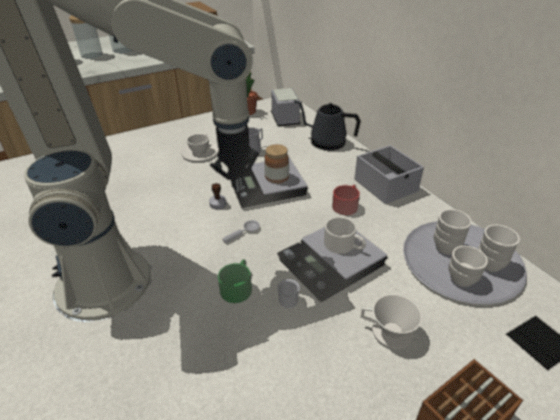

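The side view shows everything where it stood, including the scale at (332,258), the cup at (340,235) and the dosing cup at (288,292). The arm is well clear, so I'm handing in.

```bash
python3 -c "
from rig import r
print(r.sense()['qvel'].round(3));print(r.sign_off())"
```

```text
[-0.018  0.008 -0.01   0.    -0.     0.   ]
the job is handed in; nothing more can be done
None
```

I pressed the on/off, zero and timer keys of the scale with the white cup, in that order, with the closed fingertips. I lifted about 48 mm straight up after the first two presses and about 210 mm after the last. The job was handed in at about 12.3 s of the 56 s; no verdict was reported.

- **Key depth:** each press ended with the fingertips at a height of about 37.1–37.2 mm, roughly 5 mm down, with 5.2–6.2 N on the tool. That is past the 3 mm needed and far below 25 N.
- **Key positions:** the two camera views agreed to about 3 mm and matched the 46 mm key spacing. The exception was the automatic fix on the zero key in the side view, which drifted, so I read that point off the crop by eye. Triangulated key heights came out about 38 mm, against the 42 mm given. I used the given height, and the force at contact confirmed it.
- **Final state:** in the last side picture, judged by eye, the scale, cup and other things stand where they were. The arm is clear at about 250 mm height and the tool force is near zero. I did not re-measure the key positions or the scale in that picture, and the key joints cannot be read directly.

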